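# Set the inclined inspection lamp on its ratchet rail and lock it with the wing nut

## Task

The inspection lamp sits too close to the pellet: push it up its sloping ratchet rail, tooth by tooth, until the rail's white pointer stands at the red mark, and let the pawl take its weight in that notch (should it go too far, lift the pawl by its red tab to lower it). Then lock it there by turning the black wing nut clockwise, regrasping it between its guard and the pawl, until it comes to a firm stop, tight on the rail, and let go. Leave the dish on its stage and the other things on the bench where they are.

Things in the scene. Friction and masses are not known exactly. Their poses are not given: they have to be found in the camera images.
- lamp_rail: Lamp fixed on a slotted steel rail; both slide as one along the slideway's x (travel 75 mm). Origin: middle of the lamp's dark round barrel, the place to hold: 38 mm diameter, 50 mm long along x (within 8 degrees). Its underside is 27 mm above the rail, on a foot 14 mm wide; a 43 mm black bezel begins 24 mm down the slope. Axes as the slideway's. About 0.45 kg; pushing it up takes about 5 N.
- rail_pointer (a point): White triangular pointer on the rail's right edge, at the rail's face; moves with lamp and rail. The rail has a notch every 10 mm: the sprung pawl clicks past each tooth going up and stops it going down; let go, the rail slides back up to 10 mm to the notch below. In one notch the pointer rests within 1 mm of the red mark.
- red_mark (a point): Red line across the low aluminium scale strip on the right of the slideway's upper end; the point lies at the strip's inner edge, at the height of the rail's face. Fixed to the stand, axes as the slideway's (x up the slope). The pointer starts about 30 to 50 mm down the slope from it.
- pawl (a joint): Angle of the brass pawl (rad): about 0.02 with its nose in a notch, rising to about 0.10 as a tooth passes, above 0.15 when lifted clear (at most 0.45). A light spring closes it.
- pawl_tab (a point): Middle of the pawl's red thumb tab, 16 mm long, 4 mm thick, standing 25 mm off the face, to the left of the wing nut (about 14 mm down the slope and 35 mm left of its axis). Pushed 3 mm or more to the left it frees the rail, which then drops unless the nut is tight.
- slideway: Aluminium slideway of the stand, sloping up away from the robot at 30 degrees; fixed, but place and heading vary. Origin: on the wing nut's axis at the rail's face. x up the slope, y left, z square off the face (30 degrees from vertical, leaning to the robot). Right guard: inner face 37 mm from the nut's axis, 37 mm high. Keepers 5 mm high cross the rail 36 mm up and down the slope from the axis.
- wing_nut: Black wing nut turning about the slideway's z. Origin: on its axis, mid-height of the wings (20 mm high, 9 mm thick, 60 mm tip to tip along its own x), 26 to 29 mm off the rail's face. Hub between the wings 10 mm; 26 mm flange 24 mm below; stud end 20 mm above. Clockwise from above tightens, 6 mm a turn. Starts 0.5 to 0.7 turn loose: spins freely, then slightly stiff as a spring washer flattens, then a firm stop; stays put.
- petri_dish_mid (a point): Clear dish, 60 mm in diameter, 15 mm high, holding a white pellet, standing in the ring of the stage at the foot of the slope, about 0.11 m before the nut (in plan); point at its middle.
- powder_jar_mid (a point): White jar, 49 mm in diameter, 70 mm high; point at its middle. Bystander.
- mortar_mid (a point): Brown stone mortar, 56 mm in diameter, 22 mm high; point at its middle. Bystander.
- beaker_mid (a point): Clear beaker, 52 mm in diameter, 66 mm high; point at its middle. Bystander.
- sample_vial_mid (a point): Small glass vial with a black cap, 16 mm in diameter, 48 mm high; point at its middle. Bystander.
- dropper_mid (a point): Amber dropper bottle, 30 mm in diameter, 90 mm high; point at its middle. Bystander.
There are look-alikes about, which are no part of the job. Leave any orange or yellow look-alike of the part that bears petri_dish_mid alone.

How it is judged:
By the outcome, as a careful person would: the job done as asked, in the order asked, and still so for the second after the job is handed in, with the robot touching nothing.
It also fails if it takes over 64 s, if anything falls off the work surface, if the arm or the gripper's body presses on something with over 40 N, if the wrist force passes 120 N, or if a joint passes its speed limit or range.

## Robot

A 6-joint arm with a two-finger parallel gripper is mounted at the origin on a cart in front of the work surface, level with it; the furniture and walls round the work are solid. World frame = base frame: x ahead of the robot, y to its left, z up, the work surface at z = 0. Lengths are in m, angles in degrees, forces in N, time in s.
With the tool pointing down it reaches from about 0.325 to 0.85 m from the base axis. Payload 15.5 kg.
Tool frame: the origin (TCP) lies midway between the tips of the shut fingers; the grasp point (between the pads) lies 19 mm behind it; z points along the fingers, y is the line along which they close (so a half turn about z gives the same grasp; the last joint's range is limited). The gripper opens to 91 mm and grips with 3 to 60 N. Pads are 32 mm wide; open, the fingers measure 118 mm over their backs; the gripper's body (76 mm by 178 mm) begins 60 mm behind the grasp point.
Start: joints at [-5.472, 28.281, 77.091, -0, 74.628, -5.472], TCP at [0.625, 0, 0.214] pointing down, gripper open.
Joint ranges: [-166.48, 166.48], [-47.26, 123.95], [12.59, 153.08], [-70.14, 250.14], [6.76, 159.57], [-176.63, 176.63]. Speed limits (degrees/s): [108.29, 108.29, 147.25, 172.46, 172.46, 172.46].

## Interface

Orientations are given as a 3x3 rotation matrix whose columns are the frame's x, y, z axes.
In Python, from bench import ctrl gives the robot as it stands. The module is installed in compiled form; this text tells all that it offers. Calls block until the motion is done:
- ctrl.goto(position, orientation): joint-space move of the TCP to a pose.
- ctrl.move_l(position, vel=0.15, ori=None, contact_N=None): straight line of the TCP; ori=None keeps the orientation; vel is the mean speed in m/s. With contact_N (N) it stops when the force on the tool has changed by that much, and returns True; else False.
- ctrl.movej(angles): joint-space move.
- ctrl.command_gripper(opening): opening from 0.0 (shut) to 1.0 (fully open); the grip force is fixed at half the most; returns when the fingers have stopped.
- ctrl.sleep(seconds).
- ctrl.ik(position, orientation): joint angles nearest the present ones, or None.
- ctrl.read_camera(name): name is "scene" or "side" or "wrist"; returns the picture (480x640x3 uint8, blue, green, red); there is no depth.
- ctrl.camera_params(name): a dict with "fx", "fy", "cx", "cy" (pixels), "pose" (4x4, takes a point from camera to world coordinates); the wrist camera has in their place "T_tool_cam" (4x4, takes a point from camera to tool coordinates, whose origin is the TCP and whose axes are the flange's). Camera axes: x right, y up, looking along -z (the intrinsics and any distortion apply to the point x, -y, -z); pixel columns grow to the right and rows downward; lengths in m; the calibration is good to about 2 mm. A picture is of the moment at which its call begins: read the wrist's pose just before it. camera_params takes no time and is no camera call.
A pose or a line that the arm cannot do raises ctrl.MotionError and nothing moves.
- ctrl.sign_off(): hands the job in; it is judged then, once.
Readings, each from a call of its own:
- ctrl.current_t(): time.
- ctrl.current_q(): joint angles.
- ctrl.current_dq(): joint speeds.
- ctrl.current_effort(): joint torques, N m.
- ctrl.current_tool_pos(): TCP position.
- ctrl.current_eef_rot(): TCP orientation.
- ctrl.current_contact_force(): force on the tool from outside, world axes, zero at the start.
- ctrl.current_wrist_torque(): the same for the moment, N m.
- ctrl.current_grip_width(): opening from 0.0 (shut) to 1.0 (fully open).
- ctrl.current_grasp_force(): force on a finger pad.
Only numpy, scipy, OpenCV 4.12 (cv2) and the standard library are available. Lean on these libraries where they do the work, as an engineer would, in place of code of your own. Each camera call takes 0.05 s, during which the arm holds its last target. There are 200 camera calls.

## Working session

There is one attempt and no reset: what is moved stays moved. The work goes in short steps, each a Python script; the robot and the scene stay as the last script left them, time stands still between calls to the robot, and variables do not carry over. Pictures are saved under pics/ and viewed, at most 10 in all, crops included, and the job is handed in when it is done.

```bash
mkdir -p pics
python3 - <<'E'
from bench import ctrl
import cv2, numpy as np
np.set_printoptions(precision=4,suppress=True)
for n in ["scene","side","wrist"]:
    im=ctrl.read_camera(n); cv2.imwrite(f"pics/{n}0.png",im)
    print(n,ctrl.camera_params(n))
print(ctrl.current_t(), ctrl.current_eef_rot())
E
```

```text
scene {'fx': 605.5405677764081, 'fy': 605.5405677764081, 'cx': 313.9720604259209, 'cy': 239.99276784419112, 'pose': array([[ 0.9546, -0.1456,  0.2598,  0.9443],
       [ 0.2976,  0.4974, -0.8149, -1.0272],
       [-0.0106,  0.8552,  0.5181,  0.8572],
       [ 0.    ,  0.    ,  0.    ,  1.    ]])}
side {'fx': 467.31898850137054, 'fy': 467.31898850137054, 'cx': 322.1584840654244, 'cy': 237.11648966907669, 'pose': array([[ 0.8378,  0.3072, -0.4514,  0.0385],
       [-0.546 ,  0.4672, -0.6954, -0.6943],
       [-0.0027,  0.829 ,  0.5592,  0.7848],
       [ 0.    ,  0.    ,  0.    ,  1.    ]])}
wrist {'fx': 417.4720766231342, 'fy': 417.4720766231342, 'cx': 322.4036840748238, 'cy': 237.4945977237686, 'T_tool_cam': array([[-0.0012,  0.9579,  0.287 ,  0.0809],
       [ 1.    ,  0.0015, -0.0007,  0.0017],
       [-0.0011,  0.287 , -0.9579, -0.1709],
       [ 0.    ,  0.    ,  0.    ,  1.    ]])}
0.15 [[ 0.      1.     -0.0009]
 [ 1.     -0.      0.0001]
 [ 0.0001 -0.0009 -1.    ]]
```

View pics/scene0.png

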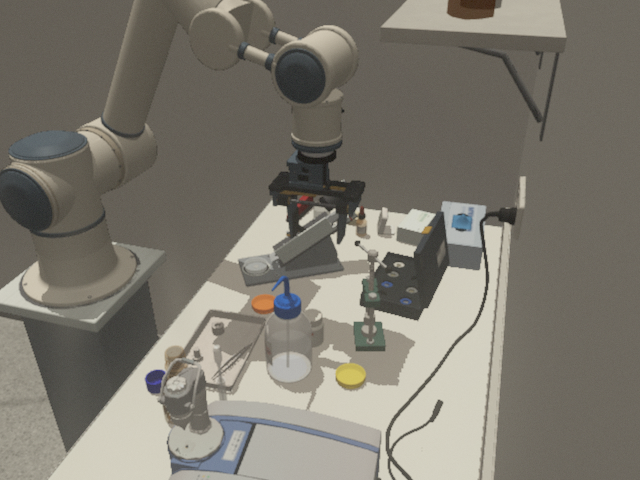

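View pics/side0.png

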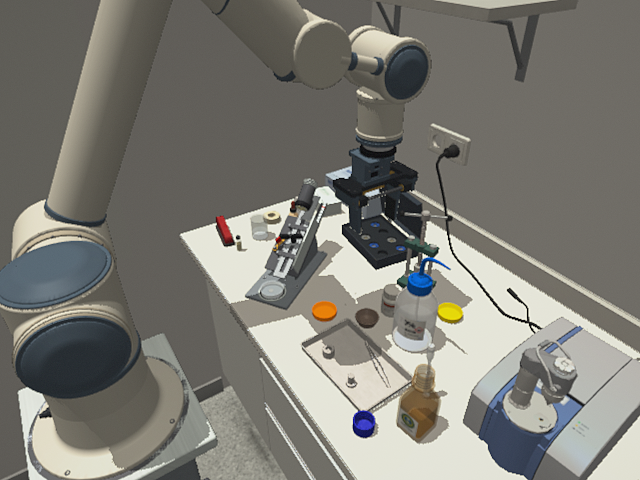

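View pics/wrist0.png

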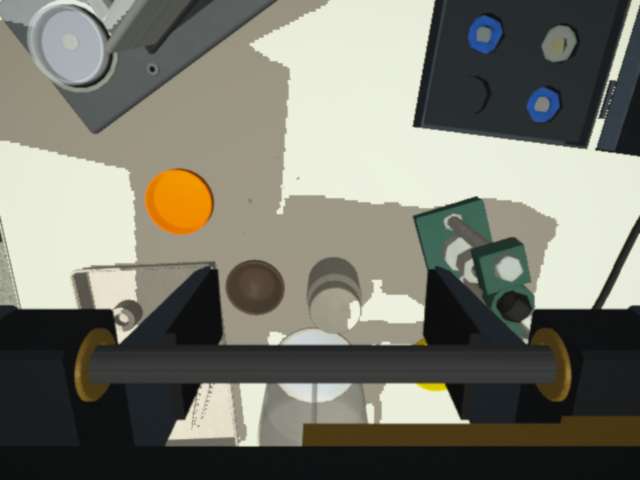

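The scene and side views put the lamp stand behind the gripper with its dish at side pixel (272,290), or wrist pixel (72,43). The slope heads up and to the left of world x. The wrist view also shows an orange look-alike lid, the mortar and the jar.

Run:
```python
import cv2
im=cv2.imread("pics/side0.png")[165:315,205:355]
cv2.imwrite("pics/side0c.png",cv2.resize(im,None,fx=4,fy=4,interpolation=cv2.INTER_CUBIC))
```

```text
(no output)
```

View pics/side0c.png

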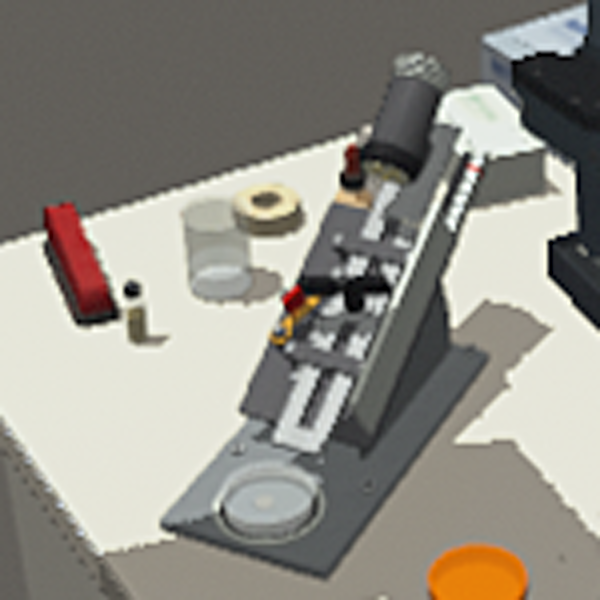

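The crop shows the wing nut at side pixel about (292,237), with the pawl's red tab to its left at (278,240). The lamp barrel is at (306,192), the red mark at (324,207) and the dish at (272,290).

```bash
cat > h.py <<'E'
from bench import ctrl
import cv2, numpy as np
np.set_printoptions(precision=4,suppress=True)
def campose(n):
    p=ctrl.camera_params(n)
    if n!="wrist": return p,p["pose"]
    T=np.eye(4);T[:3,:3]=ctrl.current_eef_rot();T[:3,3]=ctrl.current_tool_pos()
    return p,T@p["T_tool_cam"]
def ray(p,P,u,v):
    d=P[:3,:3]@np.array([(u-p["cx"])/p["fx"],-(v-p["cy"])/p["fy"],-1.]); return P[:3,3],d/np.linalg.norm(d)
def proj(p,P,X):
    c=P[:3,:3].T@(np.asarray(X)-P[:3,3]); return np.array([p["cx"]-p["fx"]*c[0]/c[2],p["cy"]+p["fy"]*c[1]/c[2]])
def tri(r):
    A=[];b=[]
    for o,d in r:
        M=np.eye(3)-np.outer(d,d);A.append(M);b.append(M@o)
    return np.linalg.lstsq(np.vstack(A),np.hstack(b),rcond=None)[0]
def slide(th):  # th rad heading; columns x up slope, y left, z off face
    h=np.array([np.cos(th),np.sin(th),0]);k=np.array([0,0,1.]);c,s=np.cos(np.pi/6),np.sin(np.pi/6)
    return np.stack([c*h+s*k,np.cross(k,h),c*k-s*h],1)
def tool(S,a=0): # tool z=-sz; a=0: tool x = sx ; a>0 clockwise seen from above (deg)
    B=np.stack([S[:,0],-S[:,1],-S[:,2]],1);a=np.radians(a)
    return B@np.array([[np.cos(a),-np.sin(a),0],[np.sin(a),np.cos(a),0],[0,0,1]])
E
python3 - <<'E'
from h import *
pw,Pw=campose("wrist");ps,Ps=campose("side")
D=tri([ray(pw,Pw,72,43),ray(ps,Ps,272,290)]);print("dish",D)
o,d=ray(ps,Ps,292.5,237.5)
for t in np.arange(.6,1.3,.005):
    X=o+t*d; r=np.hypot(*(X-D)[:2])
    if r<.125 and X[2]>0.05: print(X,r,np.degrees(np.arctan2(*(X-D)[1::-1])))
a=[]
for u,v in ((95,131),(275,1)):
    o,d=ray(pw,Pw,u,v);a.append(o+d*((.01-o[2])/d[2]))
print("edge heading",a,np.degrees(np.arctan2(*(a[1]-a[0])[1::-1])))
o,d=ray(ps,Ps,306,192)
print("pawl..barrel ray",[o+d*t for t in (.9,.95,1,1.05,1.1)])
E
```

```text
dish [0.4239 0.1346 0.014 ]
[0.4238 0.012  0.2429] 0.12260790929335277 -90.0877516541426
[0.4257 0.0156 0.2401] 0.118980495566981 -89.1341033215368
[0.4277 0.0193 0.2374] 0.11538811024385191 -88.12077946325508
[0.4297 0.0229 0.2346] 0.1118341289684676 -87.04269529520147
[0.4317 0.0266 0.2318] 0.10832233183803767 -85.8942794354111
[0.4337 0.0302 0.229 ] 0.10485695734537435 -84.66943681795671
[0.4357 0.0338 0.2262] 0.10144276311711398 -83.361514775748
[0.4377 0.0375 0.2234] 0.09808509382238345 -81.96327552946357
[0.4396 0.0411 0.2206] 0.09478995636491352 -80.46687966382045
[0.4416 0.0448 0.2178] 0.0915641020344993 -78.86388692240567
[0.4436 0.0484 0.215 ] 0.08841511460893882 -77.1452828660138
[0.4456 0.0521 0.2122] 0.08535150237368391 -75.30154263308181
[0.4476 0.0557 0.2094] 0.08238279055593914 -73.32274614032805
[0.4496 0.0593 0.2066] 0.07951960864043567 -71.19876232527473
[0.4516 0.063  0.2038] 0.07677376435396369 -68.91952293878177
[0.4535 0.0666 0.201 ] 0.07415829275295818 -66.47540800303112
[0.4555 0.0703 0.1983] 0.0716874649516534 -63.85776385354966
[0.4575 0.0739 0.1955] 0.0693
[... 1777 characters left out ...]
 0.1145] 0.10160571677628066 26.20762724146609
[0.5171 0.1831 0.1117] 0.10502248983506256 27.511392748966326
[0.5191 0.1868 0.1089] 0.10849020147873012 28.732411993076614
[0.5211 0.1904 0.1061] 0.11200412054402605 29.877310127196772
[0.523  0.194  0.1033] 0.11556003191844293 30.95215621867915
[0.525  0.1977 0.1005] 0.11915417613893323 31.96249738327658
[0.527  0.2013 0.0977] 0.12278319576354858 32.91339596060143
edge heading [array([0.4288, 0.0658, 0.01  ]), array([0.5888, 0.1665, 0.01  ])] 32.195509921529855
pawl..barrel ray [array([ 0.4433, -0.0145,  0.3559]), array([0.4657, 0.0233, 0.332 ]), array([0.4882, 0.0611, 0.3082]), array([0.5107, 0.0988, 0.2844]), array([0.5332, 0.1366, 0.2605])]
```

Run:
```python
from h import *
S=slide(np.radians(31.5)); O=np.array([.532,.194,.085])
p=O+S@[0.01,0,.15]
R=tool(S)
ctrl.move_l(ctrl.current_tool_pos()+[-.1,0.05,.12],vel=.3)
print(ctrl.ik(p,R))
ctrl.goto(p,R)
print(ctrl.current_q(),ctrl.current_t(),ctrl.current_tool_pos())
pw,Pw=campose("wrist"); np.save("P1.npy",Pw)
cv2.imwrite("pics/w1.png",ctrl.read_camera("wrist"))
cv2.imwrite("pics/s1.png",ctrl.read_camera("side"))
```

```text
[  1.3372   8.2514 117.8854  29.4761  30.7015  37.3647]
[  1.3015   8.3619 117.7421  29.4143  30.7788  37.2759] 1.7917 [0.4766 0.1591 0.2197]
```

View pics/w1.png

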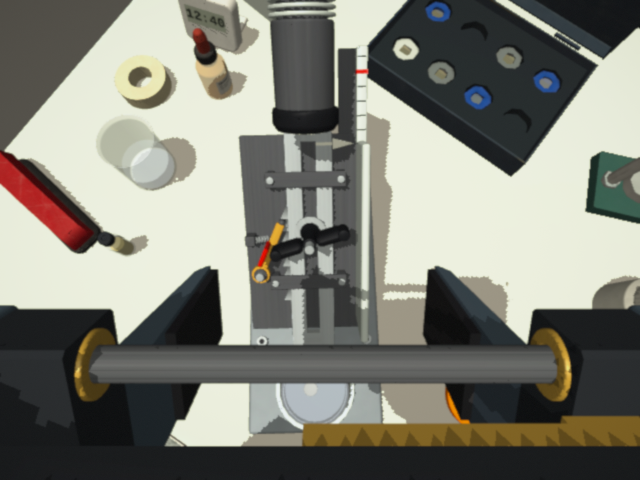

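The wrist view is square onto the face. The nut is near (311,238), with the red tab at (264,252), the barrel from (303,20) to (303,110), the pointer near (350,143) and the red mark at (362,72).

Run:
```python
import cv2,numpy as np
im=cv2.imread("pics/w1.png")
f=lambda a:cv2.resize(a,None,fx=4,fy=4,interpolation=cv2.INTER_CUBIC)
a=f(im[160:295,240:360]);b=f(im[50:185,310:380])
cv2.imwrite("pics/w1c.png",np.hstack([a,b]))
```

```text
(no output)
```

View pics/w1c.png

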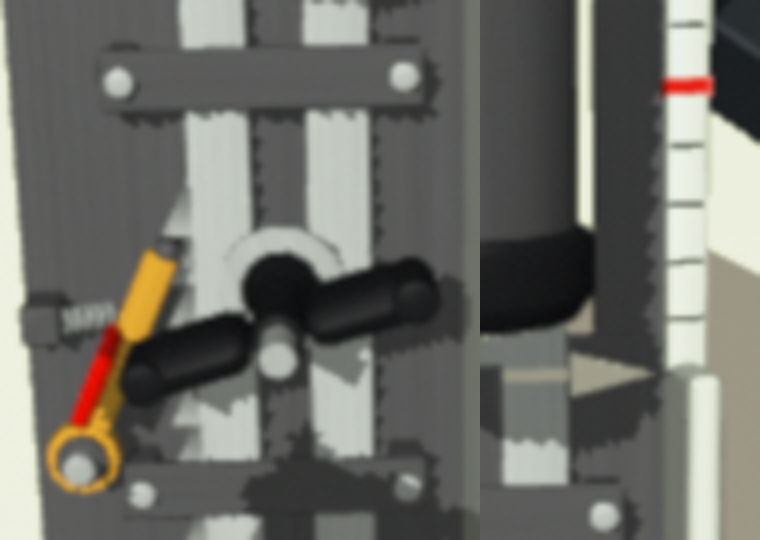

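The enlarged crop shows the keeper screws at (269.8,180.5), (341,179), (275.5,283.5) and (342,281.8), and the stud end at (309.5,250). The wing tips are at (275,256) and (344,232.5). The pointer tip is at (353.8,143.3), the red mark's inner edge at (356.3,72) and the bezel's upper edge at about row 109.

Run:
```python
from h import *
from scipy.optimize import least_squares
pw=ctrl.camera_params("wrist");P=np.load("P1.npy");ps,Ps=campose("side")
scr=[((36,1),(269.75,180.5)),((36,-1),(341,179)),((-36,1),(275.5,283.5)),((-36,-1),(342,281.75))]
def f(q):
    O=q[:3];S=slide(q[3]);r=[]
    for (x,s),uv in scr: r+=list(proj(pw,P,O+S@[x/1e3,s*q[4]+q[5],.006])-uv)
    r+=list(proj(pw,P,O+S@[0,0,.047])-[309.5,250])
    r+=list((proj(ps,Ps,O+S@[0,0,.030])-[292.5,238])*.5)
    r+=[q[5]/.003]
    return r
s=least_squares(f,[.532,.194,.085,.55,.025,0],x_scale=[.1,.1,.1,.3,.03,.003]);q=s.x
print(q,np.degrees(q[3]),s.fun)
O=q[:3];S=slide(q[3]);np.savez("slide.npz",O=O,th=q[3])
def onz(u,v,z):
    o,d=ray(pw,P,u,v);o=S.T@(o-O);d=S.T@d;return (o+d*(z-o[2])/d[2])*1e3
for n,u,v,z in [("mark",356.25,72,0),("ptr",353.75,143.25,0),("tipL",275,256,.027),("tipR",344,232.5,.027),("bezelstart",303,107,.066),("barrelL",272,80,.046),("barrelR",334,80,.046),("barrelL2",272,20,.046),("barrelR2",335,20,.046),("tab",263.5,252,.025),("dish",311,390,-.02)]: print(n,onz(u,v,z))
```

```text
[0.5239 0.196  0.1223 0.5763 0.0239 0.0024] 33.017341950447786 [ 0.029   1.2463  0.1068  1.0633  0.0474 -1.8447 -0.0391 -1.7871  0.2212
  1.3672 -1.7314 -6.3136  0.7856]
mark [103.8123 -32.0685   0.    ]
ptr [ 59.4832 -30.4824   0.    ]
tipL [-9.2855 23.1866 27.    ]
tipR [  5.4867 -21.8861  27.    ]
bezelstart [82.4094  0.6019 66.    ]
barrelL [96.8028 17.2851 46.    ]
barrelR [ 96.1277 -15.8941  46.    ]
barrelL2 [125.7661  15.6646  46.    ]
barrelR2 [125.1633 -16.8     46.    ]
tab [-7.0118 30.7717 25.    ]
dish [-147.2734    4.3083  -20.    ]
```

Run:
```python
from h import *
from scipy.optimize import least_squares
pw=ctrl.camera_params("wrist");P=np.load("P1.npy");ps,Ps=campose("side")
scr=[((1,1),(269.75,180.5)),((1,-1),(341,179)),((-1,1),(275.5,283.5)),((-1,-1),(342,281.75))]
def f(q):
    O=q[:3];S=slide(q[3]);r=[]
    for (x,s),uv in scr: r+=list(proj(pw,P,O+S@[x*q[6],s*q[4]+q[5],.006])-uv)
    r+=list(proj(pw,P,O+S@[0,0,.047])-[309.5,250])
    r+=list((proj(ps,Ps,O+S@[0,0,.028])-[292.5,238])*.5)
    M=O+S@[q[7],q[8],0]
    r+=list(proj(pw,P,M)-[356.25,72]);r+=list((proj(ps,Ps,M)-[322.5,208])*.7)
    B=[proj(pw,P,O+S@[.09,y,.046]) for y in (.019,-.019)];r+=[(B[1]-B[0])[0]-62.3]
    c,s=q[9:11]*.0285  # wing tips
    r+=list(proj(pw,P,O+S@[-.0285*np.sin(q[9]),.0285*np.cos(q[9]),.027])-[273,256])
    r+=list(proj(pw,P,O+S@[.0285*np.sin(q[9]),-.0285*np.cos(q[9]),.027])-[346.5,232.5])
    r+=[q[5]/.003]
    return r
s=least_squares(f,[.532,.194,.1,.55,.025,0,.04,.11,-.035,.3,0],x_scale=[.1,.1,.1,.3,.03,.003,.04,.1,.03,.3,1]);q=s.x
print(q,np.degrees(q[3]),s.fun)
O=q[:3];S=slide(q[3]);np.savez("slide.npz",O=O,th=q[3])
def onz(u,v,z):
    o,d=ray(pw,P,u,v);o=S.T@(o-O);d=S.T@d;return (o+d*(z-o[2])/d[2])*1e3
for n,u,v,z in [("mark",356.25,72,0),("ptr",353.75,143.25,0),("tick",356.25,86.5,0),("tipL",275,256,.027),("tipR",344,232.5,.027),("bezelstart",303,107,.066),("barrelL",272,80,.046),("barrelR",334,80,.046),("barrelL2",272,20,.046),("barrelR2",335,20,.046),("tab",263.5,252,.025),("guardtop",364,230,.037)]: print(n,onz(u,v,z))
print(S.T@(np.array([.4239,.1346,.014])-O))
```

```text
[ 0.5295  0.2011  0.0875  0.5758  0.0268  0.0022  0.0417  0.1175 -0.0364
  0.2965  0.    ] 32.99100224056828 [-0.0045  1.0271  0.1501  0.8735  0.1542  1.054  -0.0135  1.1405 -0.3355
  0.7159 -0.8829 -1.2318  0.1442  0.1478 -0.558  -1.2646 -1.5182 -0.1006
 -2.2523  0.3326 -2.3277  0.7239]
mark [117.5848 -36.3336   0.    ]
ptr [ 67.9769 -34.5784   0.    ]
tick [107.8518 -36.3557   0.    ]
tipL [-10.118   25.8075  27.    ]
tipR [  6.622  -25.1898  27.    ]
bezelstart [93.7216  0.4338 66.    ]
barrelL [110.1155  19.4151  46.    ]
barrelR [109.3589 -18.4784  46.    ]
barrelL2 [143.1947  17.5775  46.    ]
barrelR2 [142.5194 -19.4998  46.    ]
tab [-7.4613 34.3555 25.    ]
guardtop [ 10.9689 -38.6034  37.    ]
[-0.1448  0.0018 -0.0012]
```

```bash
cat >> h.py <<'E'
try:
    _d=np.load("slide.npz");O=_d["O"];S=slide(float(_d["th"]))
except Exception: pass
def W(x,y,z): return O+S@(np.array([x,y,z])/1e3)      # slide mm -> world
def L(): return S.T@(ctrl.current_tool_pos()-O)*1e3
def F(): return S.T@ctrl.current_contact_force()
E
python3 - <<'E'
from h import *
R=tool(S)
ctrl.command_gripper(.66)
ctrl.move_l(W(117,0,115),vel=.2,ori=R)
print(ctrl.move_l(W(117,-.2,29),vel=.12,contact_N=10),L(),F())
ctrl.command_gripper(0)
print("grip",ctrl.current_grip_width()*91,ctrl.current_grasp_force(),L(),F(),ctrl.current_t())
x0=L()
for dx in (18,36,53.5):
    ctrl.move_l(W(117+dx,-.2,29),vel=.06); print(L()-x0,F(),ctrl.current_grip_width()*91)
ctrl.move_l(W(117+51.5,-.2,29),vel=.03); print(L(),F())
cv2.imwrite("pics/s2.png",ctrl.read_camera("side"))
cv2.imwrite("pics/w2.png",ctrl.read_camera("wrist"))
print(ctrl.current_t())
E
```

```text
False [117.1183  -0.2904  29.4671] [0.064  0.5823 0.1299]
grip 37.372841510641926 29.999509155750275 [117.1131   1.6122  29.4404] [ 4.8548 17.6798  4.7838] 4.6083
[18.5655 -0.0485  0.0022] [ 9.0282 19.0942  1.3052] 37.16314787769148
[35.053   0.0298 -0.047 ] [-2.3545 14.6275  9.5048] 37.48888001712765
[52.6971 -0.0125 -0.0369] [-1.0692 14.5786  9.0961] 37.26430974586514
[167.349    1.6072  29.3979] [-3.2308 14.054   9.4366]
6.3
```

Run:
```python
from h import *
R=tool(S)
ctrl.command_gripper(.66)
ctrl.move_l(W(167,1.5,110),vel=.25)
ctrl.move_l(W(50,0,150),vel=.3)
ctrl.sleep(.2)
pw,P=campose("wrist");np.save("P3.npy",P)
im=ctrl.read_camera("wrist")
a,b=proj(pw,P,W(117.6,-36,0)),proj(pw,P,W(0,0,27));print(a,b,ctrl.current_t())
f=lambda c,w,h,k:cv2.resize(im[max(0,int(c[1])-h):int(c[1])+h,int(c[0])-w:int(c[0])+w],None,fx=k,fy=k,interpolation=cv2.INTER_CUBIC)
A=f(a,45,50,5);B=f(b,45,50,3)
for n,c,w,h in (("A",a,45,50),("B",b,45,50)): print(n,int(c[0])-w,max(0,int(c[1])-h))
o=np.zeros((max(A.shape[0],B.shape[0]),A.shape[1]+B.shape[1],3),np.uint8);o[:A.shape[0],:A.shape[1]]=A;o[:B.shape[0],A.shape[1]:]=B
cv2.imwrite("pics/w3.png",im);cv2.imwrite("pics/w3c.png",o)
```

```text
[368.4183 134.8064] [320.1778 295.0886] 8.125
A 323 84
B 275 245
```

View pics/w3c.png

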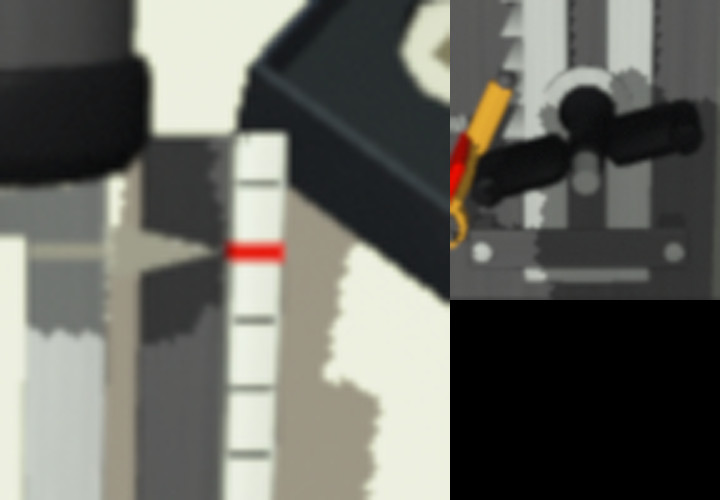

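The pointer tip stands at the red mark (crop (225,250), mark row 251) and the pawl's nose is in its notch. The wings lie about 18° off the cross direction, with tips at crop (487,190) and (688,125). Next I tighten the nut.

```bash
cat >> h.py <<'E'
def TZ(): return float(S.T[2]@ctrl.current_wrist_torque())
def grip(c,a,z):
    ctrl.command_gripper(0); ctrl.sleep(.1)
    print("grip %.1f mm F"%(ctrl.current_grip_width()*91),F(),"L",L(),"tz",TZ())
def turn(c,a,a1,z,step=12,tmax=.6,pitch=6/360):
    t0=TZ()
    while a<a1-1e-6:
        d=min(step,a1-a);a+=d;z-=d*pitch
        f=F()[:2];c=c+np.clip(f/9*.6,-1,1)
        ctrl.goto(W(c[0],c[1],z),tool(S,a))
        t=TZ();print("a %.0f z %.1f tz %.3f w %.1f F %s c %s q6 %.0f"%(a,z,t-t0,ctrl.current_grip_width()*91,F().round(1),c.round(2),ctrl.current_q()[5]))
        if abs(t-t0)>tmax: break
    return c,a,z
E
python3 - <<'E'
from h import *
a=-108;c=np.array([-.8,.2]);z=11
ctrl.command_gripper(.24)
ctrl.goto(W(c[0],c[1],85),tool(S,-54));ctrl.goto(W(c[0],c[1],75),tool(S,a))
print(ctrl.current_q()[5],L())
hit=ctrl.move_l(W(c[0],c[1],z),vel=.08,contact_N=8);print(hit,L(),F())
if not hit:
    grip(c,a,z)
    c,a,z=turn(c,a,-108+36,z)
np.save("st.npy",[*c,a,z]);print(ctrl.current_t())
cv2.imwrite("pics/s4.png",ctrl.read_camera("side"))
E
```

```text
-85.96627336962922 [-0.6437  0.185  75.0997]
False [-0.8099  0.216  11.1744] [-0.5597  0.7625  0.164 ]
grip 9.3 mm F [ 1.3858 -0.0331  5.8693] L [-0.5375  0.154  11.166 ] tz 0.006054885034473128
a -96 z 10.8 tz 0.007 w 8.9 F [-0.1 -1.1  6.2] c [-0.71  0.2 ] q6 -94
a -84 z 10.6 tz 0.025 w 9.1 F [-2.6 -1.6  6.6] c [-0.72  0.12] q6 -82
a -72 z 10.4 tz -0.029 w 8.8 F [-3.4 -0.3  6.9] c [-0.89  0.02] q6 -70
13.4333
```

Run:
```python
from h import *
*c,a,z=np.load("st.npy");c=np.array(c)
c,a,z=turn(c,a,72,z,step=18,tmax=.5)
np.save("st.npy",[*c,a,z]);print(ctrl.current_t())
```

```text
a -54 z 10.1 tz 0.023 w 9.2 F [-4.1  0.2  7.2] c [-1.09 -0.07] q6 -53
a -36 z 9.8 tz 0.001 w 8.8 F [-3.8  1.4 10.4] c [-1.36 -0.05] q6 -35
a -18 z 9.5 tz -0.046 w 8.9 F [-3.4  5.  15.8] c [-1.61  0.04] q6 -17
a 0 z 9.2 tz -0.070 w 9.1 F [-1.6  6.8 18.6] c [-1.84  0.38] q6 0
a 18 z 8.9 tz -0.096 w 9.2 F [-0.9  6.8 23.4] c [-1.94  0.83] q6 18
a 36 z 8.6 tz 0.045 w 9.0 F [ 0.1  8.9 27.8] c [-2.    1.28] q6 36
a 54 z 8.3 tz -0.097 w 8.7 F [ 1.9  7.7 32.2] c [-1.99  1.88] q6 54
a 72 z 8.0 tz -0.071 w 8.7 F [ 3.8  6.2 33.6] c [-1.87  2.39] q6 72
16.75
```

Run:
```python
from h import *
*c,a,z=np.load("st.npy");c=np.array(c)
ctrl.command_gripper(.24);print("released",F(),L(),TZ())
ctrl.move_l(W(-1,.5,80),vel=.15);print(F())
ctrl.goto(W(20,0,150),tool(S,0));ctrl.sleep(.2)
pw,P=campose("wrist");np.save("P5.npy",P);im=ctrl.read_camera("wrist");cv2.imwrite("pics/w5.png",im)
print(F(),ctrl.current_t())
b=proj(pw,P,W(0,0,27)).astype(int);m=proj(pw,P,W(117,-36,0)).astype(int);print(b,m)
u0,v0=b-[60,60];A=cv2.resize(im[v0:v0+100,u0:u0+110],None,fx=5,fy=5,interpolation=cv2.INTER_CUBIC)
B=cv2.resize(im[max(0,m[1]-50):max(0,m[1]-50)+100,m[0]-25:m[0]+25],None,fx=5,fy=5,interpolation=cv2.INTER_CUBIC)
cv2.imwrite("pics/w5c.png",np.hstack([A,B]));print(u0,v0)
```

```text
released [ 0.5582 -0.554  -0.6321] [-1.9917  2.3937  7.8632] -0.12557073461439286
[-0.3037 -0.3543 -0.8967]
[0.0025 0.0029 0.0677] 19.0167
[320 256] [369  91]
260 196
```

View pics/w5c.png

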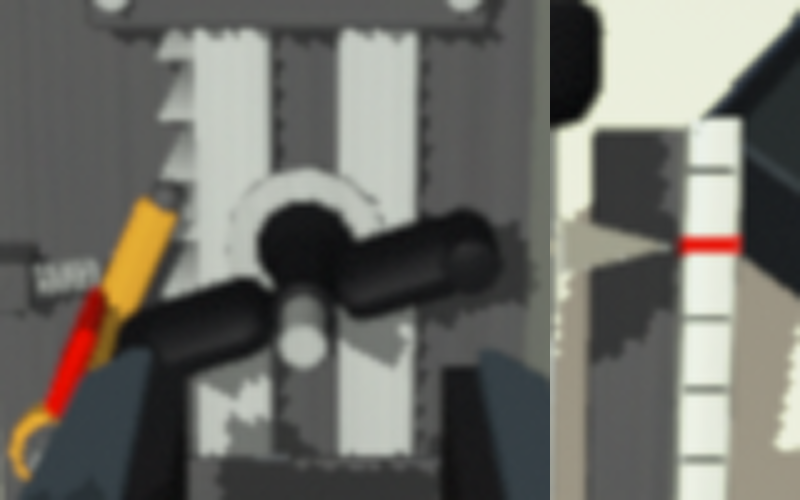

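The nut is back at the same wing angle after a half turn, with tips at crop (130,345) and (490,245). The pointer is still on the red mark and the pawl is seated. On to the next stroke.

Run:
```python
from h import *
a=-108;c=np.array([-1.,.3]);z=10
ctrl.goto(W(c[0],c[1],80),tool(S,-54));ctrl.goto(W(c[0],c[1],75),tool(S,a))
hit=ctrl.move_l(W(c[0],c[1],z),vel=.08,contact_N=8);print(hit,L(),F())
if not hit:
    grip(c,a,z)
    c,a,z=turn(c,a,60,z,step=10,tmax=.35,pitch=4/360)
np.save("st.npy",[*c,a,z]);print(ctrl.current_t())
```

```text
False [-1.0006  0.2855 10.1657] [-0.0542 -0.1954 -0.6281]
grip 9.0 mm F [3.227  1.7154 5.5453] L [-0.5896  0.2672 10.2216] tz 0.01646955898737662
a -98 z 9.9 tz -0.009 w 9.3 F [ 0.1 -1.1  7.1] c [-0.78  0.41] q6 -96
a -88 z 9.8 tz 0.946 w 10.1 F [-0.5 -0.2  8.7] c [-0.78  0.34] q6 -86
23.1417
```

Run:
```python
from h import *
*c,a,z=np.load("st.npy");c=np.array(c)
ctrl.sleep(.3);print(TZ(),ctrl.current_grip_width()*91)
c,a,z=turn(c,a,a+12,z,step=4,tmax=9,pitch=0)
ctrl.sleep(.3);print(TZ(),ctrl.current_grip_width()*91)
np.save("st.npy",[*c,a,z]);print(ctrl.current_t())
```

```text
0.98439031789752 10.027358046268224
a -84 z 9.8 tz 0.138 w 11.7 F [-1.1 -2.4  6.8] c [-0.83  0.4 ] q6 -82
a -80 z 9.8 tz 0.369 w 13.3 F [-0.3  0.6  6.6] c [-0.91  0.24] q6 -78
a -76 z 9.8 tz 0.512 w 15.4 F [-1.2 -1.6  6.9] c [-0.93  0.28] q6 -75
1.5278077690855376 15.50597581522264
24.4917
```

Run:
```python
from h import *
c=np.array([-.9,.3]);z=9.5
ctrl.command_gripper(.26);print(TZ(),F())
ctrl.goto(W(*c,z),tool(S,-88))
grip(c,-88,z)
c,a,z=turn(c,-88,-78,z,step=2.5,tmax=9,pitch=0)
ctrl.sleep(.3);print(TZ(),ctrl.current_grip_width()*91)
# ease off, release, look
ctrl.goto(W(*c,z),tool(S,-84))
ctrl.command_gripper(.26);print(TZ(),F())
ctrl.move_l(W(-1,.3,85),vel=.15)
ctrl.goto(W(20,0,160),tool(S,0));ctrl.sleep(.2)
pw,P=campose("wrist");im=ctrl.read_camera("wrist");cv2.imwrite("pics/w6.png",im)
print(F(),ctrl.current_t())
b=proj(pw,P,W(0,0,27)).astype(int);m=proj(pw,P,W(117,-36,0)).astype(int)
u0,v0=b-[60,60];A=cv2.resize(im[v0:v0+100,u0:u0+110],None,fx=5,fy=5,interpolation=cv2.INTER_CUBIC)
B=cv2.resize(im[max(0,m[1]-50):max(0,m[1]-50)+100,m[0]-25:m[0]+25],None,fx=5,fy=5,interpolation=cv2.INTER_CUBIC)
cv2.imwrite("pics/w6c.png",np.hstack([A,B]));print(u0,v0)
```

```text
0.0327323587696009 [ 0.6273 -0.5167 -0.1422]
grip 10.3 mm F [-1.2303  0.0228 -1.316 ] L [-0.9569  0.3054  9.4938] tz 0.7346754049677874
a -86 z 9.5 tz 0.209 w 11.0 F [-1.4 -1.  -0.6] c [-0.98  0.3 ] q6 -84
a -83 z 9.5 tz 0.315 w 12.4 F [0.3 0.4 0.3] c [-1.07  0.24] q6 -82
a -80 z 9.5 tz 0.576 w 13.3 F [ 0.5  0.2 -0.2] c [-1.05  0.26] q6 -79
a -78 z 9.5 tz 0.614 w 14.7 F [-0.6 -2.7 -0.2] c [-1.02  0.27] q6 -77
1.3357232259206564 14.415935914184054
-0.048006176709533145 [ 0.0575  0.7215 -0.3495]
[-0.3635  1.1268 -0.355 ] 30.075
260 192
```

View pics/w6c.png

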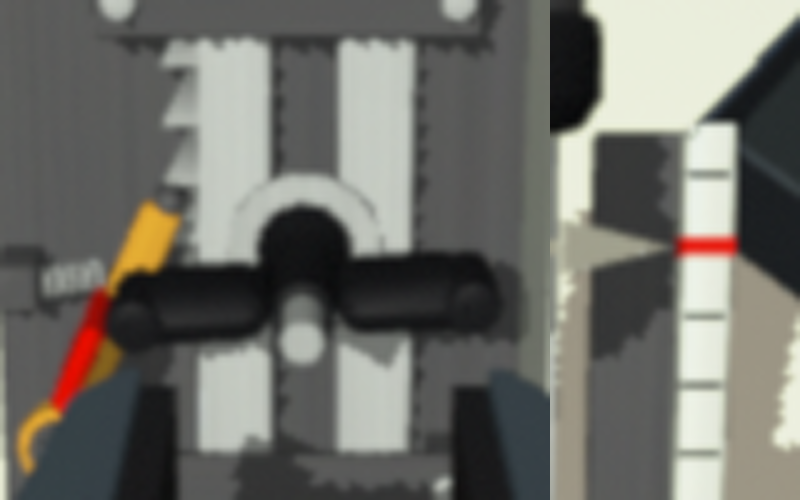

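The pointer tip (crop row 247) is on the red mark (row 246) and the pawl is seated. The nut has turned about 200° and holds against more than 1.3 N m: two grasps both met a stop at the same angle, with the wings level at crop rows 300 to 310. The gripper is clear, so I'm handing in.

```bash
python3 -c "
from bench import ctrl
print(ctrl.sign_off(),ctrl.current_t())"
```

```text
the job is handed in; nothing more can be done
the job is handed in; nothing more can be done
```

The lamp stands at the red mark with the pawl in its notch, and the wing nut is tight against its stop after about 200° clockwise. The gripper is clear, and I handed the job in at about 30 s; no verdict came back.

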